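Thread the strap slitter's spacer collars onto the arbor, thickest first

TASK

Thread the three spacer collars onto the upright steel arbor of the fixture in order of thickness: the thickest at the bottom, then the medium one, and the thinnest on top, each pushed down fully home so that the stack sits flat with no gaps. Feel for the arbor and push gently, never forcing or jamming a collar, then let go. Leave the jar, the awl and the hammer where they are.

Things in the scene. Friction and masses are not known exactly. Their poses are not given: they have to be found in the camera images.
- collar_thick: Matt black plastic spacer collar, a plain flat ring lying flat on the bench: 20 mm thick, 46 mm outside diameter, 23 mm bore. Origin at the middle of the ring (10 mm above the surface it lies on); z is the ring's axis. Either face may be up.
- collar_medium: Brass (yellow metal) spacer collar, a plain flat ring lying flat on the bench: 14 mm thick, 46 mm outside diameter, 23 mm bore. Origin at the middle of the ring (7 mm above the surface it lies on); z is the ring's axis. Either face may be up.
- collar_thin: Silvery aluminium spacer collar, a plain flat ring lying flat on the bench: 8 mm thick, 46 mm outside diameter, 23 mm bore. Origin at the middle of the ring (4 mm above the surface it lies on); z is the ring's axis. Either face may be up.
- stand: Grey square fixture base bolted to the bench, 100 x 100 x 20 mm, red stripe along its +y edge; origin at the centre of its underside, z up. A dark 66 mm square, 6 mm thick plate on it carries the upright steel arbor, clamped off-centre: in the base's frame 2.5 to 8 mm towards the stripe (+y) and -8 to 8 mm along x. It stays put, but no measured pose shows this offset: feel or see it.
- seat (a point): On the base's own axis (not the arbor's), 34 mm above the bench: height of the seat, the top of the arbor's 34 mm wide shoulder. Seated collars' middles are 10 mm (thick), 27 mm (medium), 38 mm (thin) above it. Land slowly: no collar may bear on seat, shaft, tip and leaves, all added up, with over 40 N (the leaves' squeeze alone makes up to 15 N of it).
- tip (a point): On the base's own axis (not the arbor's), 82 mm above the bench: height of the arbor's flat tip, 17 mm in diameter, with a 1.5 mm wide, 2.5 mm high chamfer round it. A collar lowered more than about 3 mm off the arbor's axis lands on the flat tip and stops there, pressed up on the side where the arbor really stands.
- shaft (a point): On the base's own axis (not the arbor's), 55 mm above the bench: mid-height of the arbor's 20 mm diameter shaft (34 to 79.5 mm above the bench). Brass spring leaves in the shaft grip the bore: a collar stays where it is left and does not drop; sliding it down takes about 3 to 6 N of push.
- jar: Amber glass jar with black lid, 58 mm diameter, 65 mm tall, a bystander; origin at the centre of its underside.
- awl: Awl with pale wooden handle, about 140 mm long, lying on the bench, a bystander; its x axis runs from handle to tip.
- hammer: Hammer with steel head and wooden handle, about 240 mm long, lying beyond the fixture, a bystander; its x axis runs from handle to head.
Things that resemble listed ones, but are neither listed nor needed, are in the scene too. There is more than one size of the collar_medium; the one meant has the size given above.

How it is judged (in metres and radians):
On the way, in this order (a step that is already met when the one before it is completed fails the run):
1. the thick collar is threaded on the arbor and fully home on its seat (z of collar_thick in the frame of seat between 0.0082 and 0.012 m and horizontal distance between collar_thick and seat below 0.014 m and angle between the z axis of collar_thick and the z axis of stand, either way round below 0.08 rad), for 0.2 s.
2. the medium collar is fully home on top of the thick one (all of step 1 and z of collar_medium in the frame of seat between 0.0252 and 0.029 m and horizontal distance between collar_medium and seat below 0.014 m and angle between the z axis of collar_medium and the z axis of stand, either way round below 0.08 rad), for 0.2 s.
At the end, for the whole second after the job is handed in: All three collars are on the arbor, thick at the bottom, medium, thin on top: each middle within about 2 mm of its seated height (10, 27 and 38 mm above the seat), within 14 mm of the base's axis (which the arbor's offset allows), flat within 4.5 degrees, at rest and released (all of step 2 and z of collar_thin in the frame of seat between 0.0362 and 0.04 m and horizontal distance between collar_thin and seat below 0.014 m and angle between the z axis of collar_thin and the z axis of stand, either way round below 0.08 rad and linear speed of each of collar_thick, collar_medium, collar_thin below 0.02 m/s); the robot touches nothing.
It fails at once if the thick collar bears on the fixture (seat, arbor and its leaves added up) with more than 40 N (contact force between collar_thick and stand above 40 N).
It fails at once if the medium collar bears on the fixture (seat, arbor and its leaves added up) with more than 40 N (contact force between collar_medium and stand above 40 N).
It fails at once if the thin collar bears on the fixture (seat, arbor and its leaves added up) with more than 40 N (contact force between collar_thin and stand above 40 N).
It fails at once if the jar, the awl or the hammer is moved by more than 20 mm (distance of any of jar, awl, hammer from where it was at the start of the episode above 0.02 m).
It also fails if it takes over 72 s, if anything falls off the work surface, if the arm or the gripper's body presses on something with over 40 N, if the wrist force passes 120 N, or if a joint passes its speed limit or range.

ROBOT

A 6-joint arm with a two-finger parallel gripper is mounted at the origin on the work surface. World frame = base frame: x ahead of the robot, y to its left, z up, the work surface at z = 0. Lengths are in m, angles in degrees, forces in N, time in s.
With the tool pointing down it reaches from about 0.4 to 0.825 m from the base axis. Payload 7 kg.
Tool frame: the origin (TCP) lies midway between the tips of the shut fingers; the grasp point (between the pads) lies 19 mm behind it; z points along the fingers, y is the line along which they close (so a half turn about z gives the same grasp; the last joint's range is limited). The gripper opens to 88 mm and grips with 3 to 60 N. Pads are 19 mm wide; open, the fingers measure 130 mm over their backs; the gripper's body (78 mm by 193 mm) begins 47 mm behind the grasp point.
Start: joints at [16.507, 20.546, 0.682, 0, -70.136, -16.507], TCP at [0.675, -0, 0.227] pointing down, gripper open.
Joint ranges: [-176.03, 176.03], [-82.01, 121.73], [-58.28, 71.71], [-173.87, 95.51], [-174.79, -0.11], [-173.66, 173.66]. Speed limits (degrees/s): [136.94, 136.94, 172.46, 180, 180, 180].

INTERFACE

Orientations are given as [roll, pitch, yaw] about the fixed x, y, z axes, in that order (R = Rz(yaw) Ry(pitch) Rx(roll)).
In Python, from plant import telemetry, viewer, workorder gives the robot as it stands. The module is installed in compiled form; this text tells all that it offers.
- The arm moves only by the tool carry_out, never from a script. Its argument "rows" is a list of rows, each a list of 6 numbers: the shift along the tool's x, y, z in m, then the turn, a rotation vector about the tool's x, y, z in rad. In form: [[tx, ty, tz, ax, ay, az], ...]. A call has 1 to 8 rows; each row is the pose to reach, as a shift and turn from the pose commanded when the call began, along the tool's axes at that moment; what a row does not reach only later rows make up. A row lasts 1/8 s, in which the tool goes at most 62.5 mm and 10.7 degrees, less where a joint would pass 70% of its speed; a pose out of reach is approached as far as the arm can. A call with a gripper value outside its range is refused whole. "grip" is the gripper's target within -1 to 1 (fully open at 1, half-way at 0, shut at -1), set as the call begins (left out, the last holds). The fingers move at their own pace and stop on an object; the grip force is fixed at half the most. Time passes only in rows, so rows that repeat a pose let the fingers close. It gives the time, the measured TCP pose, the force, the opening and the grip force at its end, in the units of the state.
- telemetry.get_obs(): the state, without advancing time (a new reading comes with each control period).
- viewer.snapshot(name): name is "scene" or "side" or "wrist"; returns the picture (384x512x3 uint8, red, green, blue); there is no depth.
- viewer.camera_info(name): a dict with "intrinsics" (3x3 intrinsics, pixels), "extrinsics" (4x4, takes a point from camera to world coordinates); the wrist camera has in their place "tool_from_camera" (4x4, takes a point from camera to tool coordinates, whose origin is the TCP and whose axes are the flange's). Camera axes: x right, y down, z forward; pixel columns grow to the right and rows downward; lengths in m; the calibration is good to about 2 mm. A picture is of the moment at which its call begins: read the wrist's pose just before it. camera_info takes no time and is no camera call.
- workorder.close_job(): hands the job in; it is judged then, once.
The state is a dict: "clock": time; "joint_pos": joint angles; "qvel": joint speeds; "tau": joint torques, N m; "tool_pos": TCP position; "orientation": TCP orientation; "force": force on the tool from outside, world axes, zero at the start; "moment": the same for the moment, N m; "opening": finger opening in m; "gripper_force": force on a finger pad.
Only numpy, scipy, OpenCV 4.12 (cv2) and the standard library are available. Lean on these libraries where they do the work, as an engineer would, in place of code of your own. Each camera call takes 0.05 s, during which the arm holds its last target. There are 200 camera calls.

## Working session

There is one attempt and no reset: what is moved stays moved. The work goes in short steps, Python scripts to look and compute and a tool call to move; the robot and the scene stay as the last step left them, time stands still between calls to the robot, and variables do not carry over. Pictures are saved under pics/ and viewed, at most 10 in all, crops included, and the job is handed in when it is done.

Besides the shell and the picture viewer there is one more tool, called as name([rows], argument=value, ...), one row to a line, values as JSON. carry_out: Moves the arm, as the interface text tells. Its arguments: {"type":"object","properties":{"rows":{"type":"array"},"grip":{"type":"number"}},"required":["rows"]}

```bash
mkdir -p pics; cat > h.py <<'E'
import numpy as np, cv2
from scipy.spatial.transform import Rotation as R
from plant import telemetry, viewer, workorder
def snap(n,f):
    o=telemetry.get_obs(); im=viewer.snapshot(n); cv2.imwrite('pics/'+f,cv2.cvtColor(im,cv2.COLOR_RGB2BGR)); return o,im
def cam(n,o=None):
    c=viewer.camera_info(n); K=np.array(c['intrinsics'])
    if n!='wrist': return K,np.array(c['extrinsics'])
    T=np.eye(4);T[:3,:3]=R.from_euler('xyz',o['orientation'],degrees=True).as_matrix();T[:3,3]=o['tool_pos']
    return K,T@np.array(c['tool_from_camera'])
def ray(K,T,u,v):
    d=T[:3,:3]@np.linalg.solve(K,[u,v,1]);return T[:3,3],d
def onz(K,T,u,v,z):
    p,d=ray(K,T,u,v);return p+d*(z-p[2])/d[2]
def proj(K,T,P):
    q=K@(T[:3,:3].T@(np.asarray(P)-T[:3,3]));return q[:2]/q[2]
def tri(rs):
    A=0;b=0
    for p,d in rs:
        d=d/np.linalg.norm(d);M=np.eye(3)-np.outer(d,d);A=A+M;b=b+M@p
    return np.linalg.solve(A,b)
E
python3 - <<'E'
from h import *
ims=[snap(n,n+'0.png')[1] for n in('scene','side','wrist')]
print(telemetry.get_obs())
for n in('scene','side','wrist'):print(viewer.camera_info(n))
E
```

```text
{'clock': 0.15, 'joint_pos': array([ 1.65043555e+01,  2.05813113e+01,  6.47151525e-01, -1.47373616e-02,
       -7.01371937e+01, -1.65082689e+01]), 'qvel': array([ 0.11054337, -0.07697323,  0.18242426, -0.0524531 ,  0.07169381,
       -0.09323527]), 'tau': array([ 1.39394037e-04, -5.83274567e+01,  2.93289685e+01,  7.00122759e+00,
        8.75052094e-03, -9.76538854e-05]), 'tool_pos': array([ 6.74632002e-01, -5.58288160e-05,  2.25855529e-01]), 'orientation': array([ 1.79927650e+02, -6.99224432e-03, -9.00089249e+01]), 'force': array([-0.17961176, -0.18842019,  0.481562  ]), 'moment': array([-0.00245383,  0.00492756, -0.00161523]), 'gripper_force': 0.0, 'opening': 0.08769059862818247}
{'intrinsics': array([[355.29830488,   0.        , 257.10739935],
       [  0.        , 355.29830488, 186.16449848],
       [  0.        ,   0.        ,   1.        ]]), 'extrinsics': array([[-0.72806642,  0.55955573, -0.39600085,  0.89297369],
       [ 0.68535285,  0.60639672, -0.40320528,  0.28192005],
       [ 0.01451779, -0.56496053, -0.8249902 ,  0.67058122],
       [ 0.        ,  0.        ,  0.      
[... 281 characters left out ...]
905, -0.72501654,  0.67480753, -0.73770986],
       [ 0.00601619, -0.68190617, -0.73141491,  0.86261758],
       [ 0.        ,  0.        ,  0.        ,  1.        ]])}
{'intrinsics': array([[297.98471704,   0.        , 257.26827238],
       [  0.        , 297.98471704, 191.15023997],
       [  0.        ,   0.        ,   1.        ]]), 'tool_from_camera': array([[ 1.13366886e-03, -9.64983403e-01, -2.62308496e-01,
         7.01155995e-02],
       [ 9.99998359e-01,  1.46471952e-03, -1.06654201e-03,
        -3.98197327e-04],
       [ 1.41340371e-03, -2.62306856e-01,  9.64983479e-01,
        -1.56998421e-01],
       [ 0.00000000e+00,  0.00000000e+00,  0.00000000e+00,
         1.00000000e+00]])}
```

View pics/scene0.png

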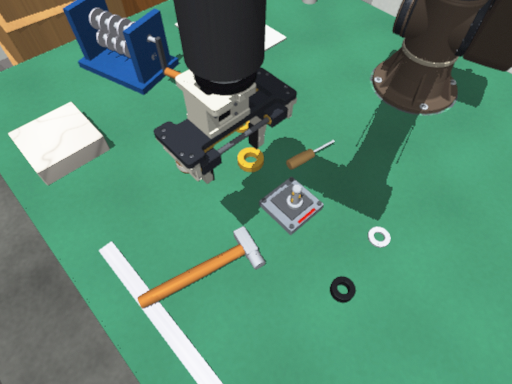

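View pics/side0.png

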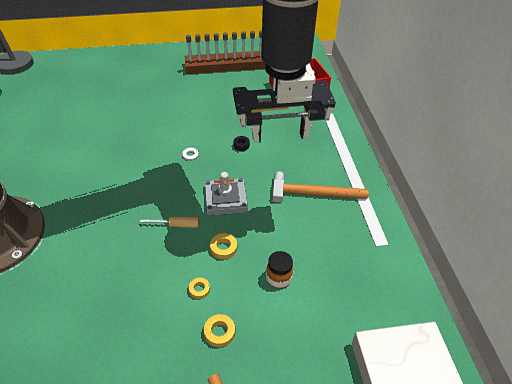

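View pics/wrist0.png

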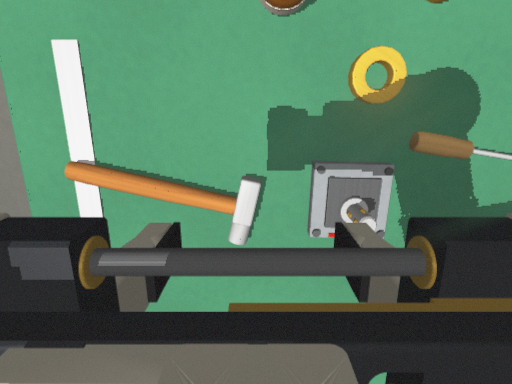

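The pictures show the following:
- **Scene:** black ring at (343,289), silver ring at (379,237), fixture at (292,205), and a brass ring at (250,159).
- **Side:** black ring at (242,143), silver ring at (190,154), and brass rings of different sizes at (223,246), (199,288) and (219,330). The jar is at (280,270) and the arbor tip at (225,175).
- **Wrist:** the fixture is at (350,200) with its stripe at the bottom, which is +y in the world. A brass ring is at (378,75).

Next I'll measure them.

```bash
cat > m.py <<'E'
from h import *
def blob(im,c,kind,w=24):
    h=cv2.cvtColor(im,cv2.COLOR_RGB2HSV).astype(int);H,S,V=h[...,0],h[...,1],h[...,2]
    m={'brass':(H>15)&(H<32)&(S>140)&(V>90),'black':(V<55),'silver':(S<60)&(V>140)}[kind]
    k=np.zeros_like(m);x,y=c;k[max(0,y-w):y+w,max(0,x-w):x+w]=1
    m=(m&k).astype(np.uint8)
    cs,_=cv2.findContours(m,cv2.RETR_EXTERNAL,cv2.CHAIN_APPROX_NONE)
    return max(cs,key=cv2.contourArea)[:,0,:].astype(float)
def circ(K,T,ct,z):
    P=np.array([onz(K,T,u,v,z)[:2] for u,v in ct]).astype(np.float32)
    (x,y),(a,b),t=cv2.fitEllipse(P);return np.round([x,y,a,b],4)
E
python3 - <<'E'
from m import *
I={n:cv2.cvtColor(cv2.imread(f'pics/{n}0.png'),cv2.COLOR_BGR2RGB) for n in('scene','side','wrist')}
o=telemetry.get_obs()
for name,h,c in [('black',.02,{'scene':(343,289),'side':(242,143)}),('silver',.008,{'scene':(379,237),'side':(190,154)}),('brass',.014,{'scene':(250,159),'side':(223,246),'wrist':(378,75)}),('brass',.014,{'side':(199,288)}),('brass',.014,{'side':(219,330)})]:
    rs=[]
    for n,p in c.items():
        K,T=cam(n,o);ct=blob(I[n],p,name,36 if n=='wrist' else 18 if name!='brass' else 22)
        (ex,ey),ax,_=cv2.fitEllipse(ct.astype(np.float32));rs.append(ray(K,T,ex,ey))
        print(name,n,np.round((ex,ey),1),np.round(ax,1),'top',circ(K,T,ct,h),'mid',circ(K,T,ct,h/2))
    if len(rs)>1:print('  tri',np.round(tri(rs),4))
# fixture tip rough
rs=[]
for n,p in {'scene':(297,187),'side':(225,173)}.items():
    K,T=cam(n);rs.append(ray(K,T,*p))
print('tip',tri(rs).round(4))
def up(a,s):return cv2.resize(a,None,fx=s,fy=s,interpolation=cv2.INTER_CUBIC)
a=up(I['scene'][165:240,250:335],4);b=up(I['side'][160:225,195:260],5);c=up(I['wrist'][150:245,295:405],3)
H=max(x.shape[0] for x in(a,b,c));pad=lambda x:cv2.copyMakeBorder(x,0,H-x.shape[0],0,0,0)
j=np.hstack([pad(x) for x in(a,b)]);print(a.shape,b.shape)
cv2.imwrite('pics/fix.png',j[...,::-1])
E
```

```text
black scene [342. 289.] [23.3 24.5] top [0.6231 0.2395 0.0424 0.0472] mid [0.619  0.2388 0.0431 0.048 ]
black side [240.8 143.2] [14.4 15.5] top [0.6177 0.2285 0.043  0.0612] mid [0.619  0.24   0.0435 0.0619]
  tri [0.6191 0.2392 0.0101]
silver scene [378.9 236.5] [19.4 22.9] top [0.4758 0.221  0.0446 0.0475] mid [0.4733 0.2206 0.0448 0.0477]
silver side [190. 153.] [10.4 16.2] top [0.4749 0.2199 0.043  0.0445] mid [0.4748 0.2244 0.0432 0.0447]
  tri [0.475  0.2212 0.0065]
brass scene [250.2 159.2] [23.6 25.7] top [ 0.5362 -0.1069  0.0606  0.0715] mid [ 0.5324 -0.1111  0.0612  0.0722]
brass side [223.1 245.8] [25.2 26.9] top [ 0.5341 -0.1111  0.0611  0.071 ] mid [ 0.5344 -0.1059  0.0616  0.0716]
brass wrist [377.3  74.4] [52.4 59.3] top [ 0.5362 -0.1096  0.0602  0.0651] mid [ 0.5336 -0.1104  0.0613  0.0663]
  tri [ 0.5344 -0.1096  0.0099]
brass side [198.7 287.9] [19.9 21. ] top [ 0.4721 -0.2138  0.0437  0.049 ] mid [ 0.4718 -0.2095  0.0441  0.0494]
brass side [219.  330.4] [30.7 32.1] top [ 0.5056 -0.3148  0.0609  0.0673] mid [ 0.5056 -0.3113  0.0614  0.0678]
tip [0.5562 0.0511 0.0853]
(300, 340, 3) (325, 325, 3)
```

View pics/fix.png

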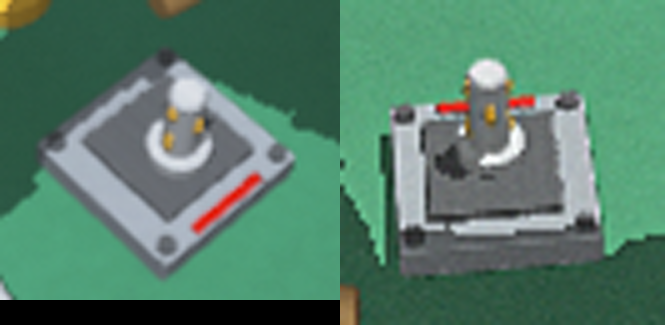

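The 46 mm brass ring is the one at (0.472, -0.212). The two black ring rays meet at z = 10.1 mm, which is the expected height. I'll move above the black collar.

carry_out([
  [-0.06,0.014,0.02,0,0,0],
  [-0.12,0.028,0.04,0,0,0],
  [-0.18,0.042,0.07,0,0,0],
  [-0.239,0.056,0.1,0,0,0],
  [-0.239,0.056,0.106,0,0,0],
  [-0.239,0.056,0.106,0,0,0],
], grip=1)

```text
clock: 0.9
tool_pos: [0.618, 0.2395, 0.1191]
orientation: [179.9, -0.1, -89.9]
force: [-0.1, -0.2, 1.0]
opening: 0.0878
gripper_force: 0.0
```

```bash
python3 - <<'E'
from m import *
o,im=snap('wrist','w1.png');K,T=cam('wrist',o)
print(o['tool_pos'],o['orientation'],o['force'])
p=proj(K,T,[.619,.239,.02]);print(p)
m=cv2.cvtColor(im,cv2.COLOR_RGB2HSV)
# silhouette of top: print circle
ct=blob(im,tuple(int(a) for a in p),'black',45)
print(circ(K,T,ct,.02),ct.min(0),ct.max(0))
for n,p in {'scene':(297.5,189),'side':(224.6,174.4)}.items():
    K2,T2=cam(n);print('tip',onz(K2,T2,*p,.082))
K2,T2=cam('side');print('jar',onz(K2,T2,280,262,.065))
E
```

```text
[0.61804492 0.23950942 0.11909392] [ 1.79875032e+02 -9.08805964e-02 -8.98993055e+01] [-0.05059968 -0.24629948  0.96670662]
[256.71902761 191.31079483]
[0.6203 0.2369 0.0433 0.0458] [231. 163.] [280. 213.]
tip [0.55575266 0.05408709 0.082     ]
tip [0.55599992 0.04890721 0.082     ]
jar [ 0.64525242 -0.20668287  0.065     ]
```

View pics/w1.png

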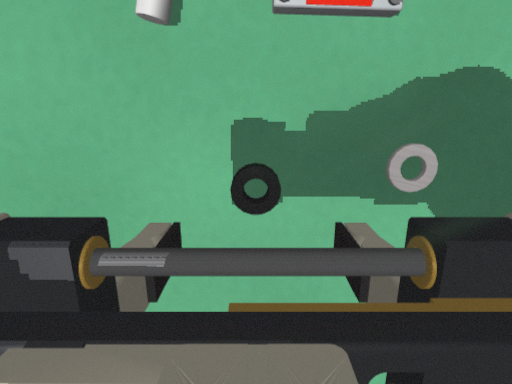

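The black ring is centred at pixel (256,189), between the fingers. I'll descend and grip it.

carry_out([
  [0.0015,-0.0015,0.04,0,0,0],
  [0.0015,-0.0015,0.08,0,0,0],
  [0.0015,-0.0015,0.105,0,0,0],
  [0.0015,-0.0015,0.114,0,0,0],
  [0.0015,-0.0015,0.114,0,0,0],
])

```text
clock: 1.58
tool_pos: [0.6212, 0.2367, 0.0071]
orientation: [-180.0, 0.0, -90.1]
force: [0.7, -0.3, 0.4]
opening: 0.0878
gripper_force: 0.0
```

carry_out([
  [0,0,0,0,0,0],
  [0,0,0,0,0,0],
  [0,0,0,0,0,0],
  [0,0,0,0,0,0],
  [0,0,0,0,0,0],
  [0,0,0,0,0,0],
], grip=-1)

```text
clock: 2.33
tool_pos: [0.6205, 0.2376, 0.0067]
orientation: [-180.0, 0.0, -90.0]
force: [-1.0, 0.5, 2.1]
opening: 0.0454
gripper_force: 30.0
```

carry_out([
  [0,0,-0.04,0,0,0],
  [0,0,-0.09,0,0,0],
  [0.03,0.015,-0.13,0,0,0],
  [0.075,0.04,-0.153,0,0,0],
  [0.115,0.06,-0.153,0,0,0],
  [0.128,0.0645,-0.153,0,0,0],
  [0.128,0.0645,-0.153,0,0,0],
])

```text
clock: 3.2
tool_pos: [0.556, 0.1089, 0.1598]
orientation: [-180.0, 0.0, -90.1]
force: [0.8, -0.5, -0.8]
opening: 0.0453
gripper_force: 30.0
```

```bash
python3 - <<'E'
from m import *
o,im=snap('wrist','w2.png');K,T=cam('wrist',o)
print(o['tool_pos'],o['orientation'],o['force'],o['moment'])
p=proj(K,T,[.556,.051,.082]);print(p)
u,v=p.astype(int)
c=im[v-60:v+60,u-90:u+90]
j=cv2.resize(c,None,fx=4,fy=4,interpolation=cv2.INTER_CUBIC);print(u-90,v-60)
cv2.imwrite('pics/w2c.png',j[...,::-1])
E
```

```text
[0.55596982 0.10890171 0.15976953] [-1.79977497e+02  1.36310447e-02 -9.00626102e+01] [ 0.78342756 -0.48868586 -0.79690655] [ 0.05833992 -0.00268613 -0.04066187]
[258.1129075  126.54314834]
168 66
```

View pics/w2c.png

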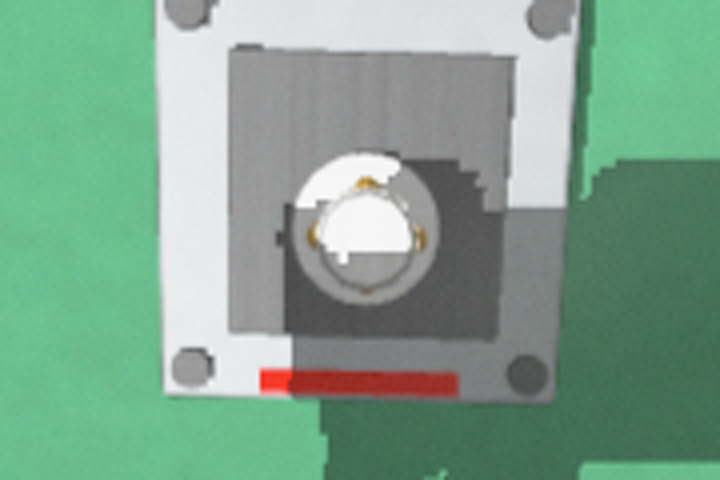

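The tip disc sits at crop (366,241), which is image (259.6,126.2). The shoulder ring is at crop (365,228), image (259.2,123).

```bash
python3 - <<'E'
from m import *
o=telemetry.get_obs();K,T=cam('wrist',o)
print('tip',onz(K,T,259.6,126.2,.082),'sh',onz(K,T,259.2,123,.034))
rs=[ray(K,T,259.6,126.2)]
for n,p in {'scene':(297.5,189),'side':(224.6,174.4)}.items(): rs.append(ray(*cam(n),*p))
print(tri(rs))
im=cv2.imread('pics/w2.png')[...,::-1]
# in-hand collar: project expected, see whether its front edge shows
z=o['tool_pos'][2]
for P in [(0,-.023,.0133),(0,-.023,-.0067),(0,0,.0133)]: print(proj(K,T,o['tool_pos']+np.array(P)))
c=im[180:290,190:330];cv2.imwrite('pics/w2d.png',cv2.resize(c,None,fx=4,fy=4)[...,::-1])
E
```

```text
tip [0.55529171 0.05140037 0.082     ] sh [0.5553842  0.05094863 0.034     ]
[0.55524793 0.0521877  0.07917946]
[258.31575962 206.49053975]
[258.25804063 195.57138567]
[258.24591574 248.00994921]
```

View pics/w2d.png

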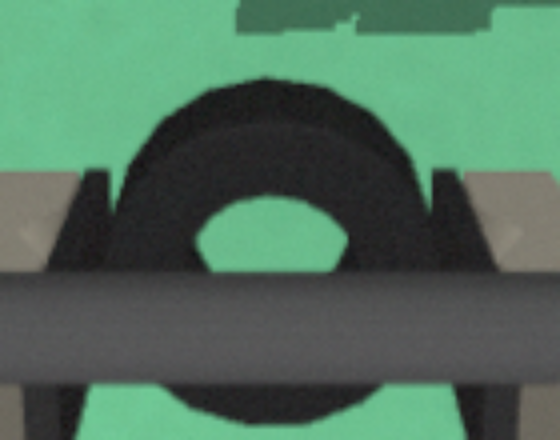

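The arbor is at about (0.5553, 0.0513). The collar in the hand sits about 2.2 mm towards +y from the TCP. I'll go above the tip.

carry_out([
  [0.03,0,0.02,0,0,0],
  [0.06,0.001,0.04,0,0,0],
  [0.06,0.001,0.06,0,0,0],
  [0.06,0.001,0.062,0,0,0],
  [0.06,0.001,0.062,0,0,0],
  [0.06,0.001,0.062,0,0,0],
])

```text
clock: 4.0
tool_pos: [0.5557, 0.0503, 0.0983]
orientation: [-179.9, 0.0, -89.9]
force: [0.6, -0.4, -1.7]
opening: 0.0453
gripper_force: 30.0
```

carry_out([
  [0,0,0.002,0,0,0],
  [0,0,0.004,0,0,0],
  [0,0,0.006,0,0,0],
  [0,0,0.008,0,0,0],
  [0,0,0.01,0,0,0],
  [0,0,0.011,0,0,0],
  [0,0,0.012,0,0,0],
  [0,0,0.012,0,0,0],
])

```text
clock: 5.0
tool_pos: [0.555, 0.0495, 0.0855]
orientation: [180.0, -0.0, -90.0]
force: [-1.0, 0.3, -0.8]
opening: 0.0451
gripper_force: 30.0
```

It has threaded with no load. I'll keep lowering it.

carry_out([
  [0,0,0.003,0,0,0],
  [0,0,0.006,0,0,0],
  [0,0,0.009,0,0,0],
  [0,0,0.012,0,0,0],
  [0,0,0.015,0,0,0],
  [0,0,0.018,0,0,0],
  [0,0,0.02,0,0,0],
  [0,0,0.02,0,0,0],
])

```text
clock: 6.0
tool_pos: [0.5548, 0.0494, 0.0652]
orientation: [180.0, -0.0, -90.0]
force: [-0.4, -1.3, -2.0]
opening: 0.045
gripper_force: 30.0
```

carry_out([
  [0,0,0.003,0,0,0],
  [0,0,0.006,0,0,0],
  [0,0,0.009,0,0,0],
  [0,0,0.012,0,0,0],
  [0,0,0.015,0,0,0],
  [0,0,0.018,0,0,0],
  [0,0,0.02,0,0,0],
  [0,0,0.021,0,0,0],
])

```text
clock: 7.0
tool_pos: [0.5548, 0.0495, 0.0443]
orientation: [180.0, -0.0, -90.0]
force: [-1.9, -2.7, 1.8]
opening: 0.0448
gripper_force: 30.0
```

carry_out([
  [0,0,0.0005,0,0,0],
  [0,0,0.001,0,0,0],
  [0,0,0.0015,0,0,0],
  [0,0,0.002,0,0,0],
  [0,0,0.002,0,0,0],
])

```text
clock: 7.62
tool_pos: [0.5549, 0.0496, 0.0424]
orientation: [180.0, 0.0, -90.0]
force: [-2.4, -0.8, 0.6]
opening: 0.045
gripper_force: 30.0
```

Next come small steps until the force rises at the seat.

carry_out([
  [0,0,0.0005,0,0,0],
  [0,0,0.001,0,0,0],
  [0,0,0.0015,0,0,0],
  [0,0,0.002,0,0,0],
  [0,0,0.002,0,0,0],
])

```text
clock: 8.25
tool_pos: [0.555, 0.0495, 0.0406]
orientation: [-180.0, -0.0, -90.0]
force: [-2.6, -0.6, 2.2]
opening: 0.0451
gripper_force: 30.0
```

carry_out([
  [0,0,0.0005,0,0,0],
  [0,0,0.001,0,0,0],
  [0,0,0.001,0,0,0],
])

```text
clock: 8.62
tool_pos: [0.5551, 0.0495, 0.0405]
orientation: [-180.0, 0.0, -90.0]
force: [-6.6, 0.3, 10.2]
opening: 0.0453
gripper_force: 30.0
```

It's seated with a 10 N touch at the expected height. I'll release and go up, then across to the brass collar.

carry_out([
  [0,0,-0.001,0,0,0],
  [0,0,-0.001,0,0,0],
  [0,0,-0.001,0,0,0],
  [0,0,-0.001,0,0,0],
  [0,0,-0.02,0,0,0],
  [0,0,-0.06,0,0,0],
  [0,0,-0.09,0,0,0],
], grip=1)

```text
clock: 9.5
tool_pos: [0.5554, 0.0496, 0.1309]
orientation: [-180.0, 0.0, -90.0]
force: [0.3, -1.0, -0.7]
opening: 0.0878
gripper_force: 0.0
```

carry_out([
  [0.055,0.017,0,0,0,0],
  [0.11,0.034,0,0,0,0],
  [0.165,0.051,0,0,0,0],
  [0.22,0.068,0,0,0,0],
  [0.255,0.082,0,0,0,0],
  [0.2615,0.083,0.01,0,0,0],
  [0.2615,0.083,0.01,0,0,0],
])

```text
clock: 10.38
tool_pos: [0.4714, -0.2121, 0.1187]
orientation: [179.9, 0.0, -90.1]
force: [-0.6, 0.2, -0.3]
opening: 0.0873
gripper_force: 0.0
```

```bash
python3 - <<'E'
from m import *
o,im=snap('wrist','w3.png');K,T=cam('wrist',o)
print(o['tool_pos'],o['orientation'],o['force'],o['opening'])
p=proj(K,T,[.472,-.212,.014]);print(p)
ct=blob(im,tuple(int(a) for a in p),'brass',45)
print('top',circ(K,T,ct,.014),'mid',circ(K,T,ct,.007),ct.min(0),ct.max(0))
# height check, wrist+side
e=cv2.fitEllipse(ct.astype(np.float32))[0]
r=[ray(K,T,*e),ray(*cam('side'),198.7,287.9)];print('tri',tri(r))
# check stack from scene/side
for n in('scene','side'):
    _,im=snap(n,n+'1.png')
a=cv2.imread('pics/scene1.png')[165:240,250:335];b=cv2.imread('pics/side1.png')[160:225,195:260]
f=lambda x:cv2.resize(x,(320,300),interpolation=cv2.INTER_CUBIC)
cv2.imwrite('pics/st1.png',np.hstack([f(a),f(b),f(cv2.imread('pics/w3.png'))]))
E
```

```text
[ 0.47140493 -0.21212283  0.11867644] [ 1.79915157e+02  1.83089363e-02 -9.00736277e+01] [-0.6490744   0.21007848 -0.27200842] 0.08731301100998137
[257.20006338 190.16929934]
top [ 0.4727 -0.2119  0.0433  0.045 ] mid [ 0.4727 -0.21    0.0444  0.0462] [233. 166.] [280. 214.]
tri [ 0.47222236 -0.21102199  0.00878057]
```

View pics/st1.png

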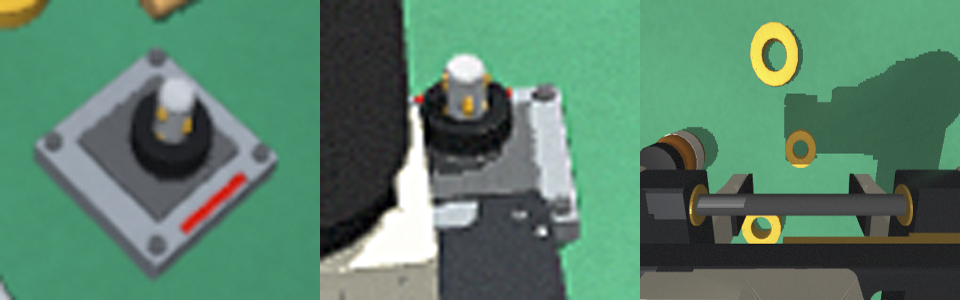

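The black collar sits flat on its seat in both views. The brass ring is between the fingers (side-by-side panel, around x = 800, y = 149), and its size of about 45 mm is right. I'll descend and grip it.

carry_out([
  [-0.001,-0.001,0.04,0,0,0],
  [-0.001,-0.001,0.08,0,0,0],
  [-0.001,-0.001,0.105,0,0,0],
  [-0.001,-0.001,0.114,0,0,0],
  [-0.001,-0.001,0.114,0,0,0],
])

```text
clock: 11.15
tool_pos: [0.4733, -0.2106, 0.0056]
orientation: [180.0, -0.0, -89.9]
force: [0.6, -0.8, -0.4]
opening: 0.0878
gripper_force: 0.0
```

carry_out([
  [0,0,0,0,0,0],
  [0,0,0,0,0,0],
  [0,0,0,0,0,0],
  [0,0,0,0,0,0],
  [0,0,0,0,0,0],
  [0,0,0,0,0,0],
], grip=-1)

```text
clock: 11.9
tool_pos: [0.4729, -0.2111, 0.0057]
orientation: [180.0, -0.0, -90.0]
force: [-1.0, -0.3, 4.1]
opening: 0.0443
gripper_force: 30.0
```

carry_out([
  [0,0,-0.04,0,0,0],
  [0,0,-0.09,0,0,0],
  [-0.04,-0.015,-0.115,0,0,0],
  [-0.095,-0.03,-0.115,0,0,0],
  [-0.15,-0.047,-0.115,0,0,0],
  [-0.205,-0.065,-0.115,0,0,0],
  [-0.25,-0.08,-0.115,0,0,0],
  [-0.26,-0.082,-0.115,0,0,0],
])

```text
clock: 12.9
tool_pos: [0.5556, 0.0516, 0.1201]
orientation: [180.0, 0.0, -89.8]
force: [-0.3, -0.2, -1.2]
opening: 0.0441
gripper_force: 30.0
```

```bash
cat > hand.py <<'E'
from m import *
import sys
def hand(kind,f,zb,zt):  # collar bottom / top relative to TCP (down +)
    o,im=snap('wrist',f);K,T=cam('wrist',o);t=o['tool_pos'];print(t,o['force'])
    h=cv2.cvtColor(im,cv2.COLOR_RGB2HSV).astype(int);H,S,V=h[...,0],h[...,1],h[...,2]
    gr=(H>50)&(H<90)&(S>70)
    if kind=='brass': m=(H>15)&(H<32)&(S>110)
    else: m=(S<50)&(V>95)
    u=int(round(proj(K,T,t+np.array([0,-.023,-zb]))[0]))
    for du in(-8,-4,0,4,8):
        print(u+du,'rows',[int(r) for r in range(180,248) if m[r,u+du]][:40])
    print('exp bottom',proj(K,T,t+np.array([0,-.023,-zb])),'top',proj(K,T,t+np.array([0,-.023,-zt])))
    for r in (212,216,222): 
        c=[int(x) for x in range(215,305) if m[r,x]]; print(r,c[:1],c[-1:])
E
python3 - <<'E'
from hand import *
hand('brass','w4.png',.0057,-.0083)
E
```

```text
[0.55562893 0.051615   0.12009324] [-0.30612962 -0.20334706 -1.20279447]
250 rows [200, 201, 202, 203, 204, 205, 206, 207, 208, 209, 210, 211, 212, 213, 214, 215, 216, 217, 218, 219, 220, 221, 222, 223, 224, 225]
254 rows [199, 200, 201, 202, 203, 204, 205, 206, 207, 208, 209, 210, 211, 212, 213, 214, 215, 216, 217, 218, 219, 220, 221, 222, 223]
258 rows [189, 190, 191, 192, 193, 198, 199, 200, 201, 202, 203, 204, 205, 206, 207, 208, 209, 210, 211, 212, 213, 214, 215, 216, 217, 218, 219, 220, 221, 222]
262 rows [190, 191, 192, 193, 199, 200, 201, 202, 203, 204, 205, 206, 207, 208, 209, 210, 211, 212, 213, 214, 215, 216, 217, 218, 219, 220, 221, 222, 223, 224]
266 rows [200, 201, 202, 203, 204, 205, 206, 207, 208, 209, 210, 211, 212, 213, 214, 215, 216, 217, 218, 219, 220, 221, 222, 223, 224, 225]
exp bottom [258.38915042 196.06123337] top [258.45273784 203.50885504]
212 [228] [287]
216 [224] [290]
222 [222] [293]
```

carry_out([
  [0.001,0.0007,0.01,0,0,0],
  [0.001,0.0007,0.02,0,0,0],
  [0.001,0.0007,0.024,0,0,0],
  [0.001,0.0007,0.024,0,0,0],
])

```text
clock: 13.45
tool_pos: [0.554, 0.0472, 0.0961]
orientation: [180.0, -0.0, -90.1]
force: [0.3, 0.1, -0.5]
opening: 0.0443
gripper_force: 30.0
```

carry_out([
  [0,0,0.002,0,0,0],
  [0,0,0.004,0,0,0],
  [0,0,0.006,0,0,0],
  [0,0,0.008,0,0,0],
  [0,0,0.0095,0,0,0],
  [0,0,0.011,0,0,0],
  [0,0,0.012,0,0,0],
  [0,0,0.012,0,0,0],
])

```text
clock: 14.45
tool_pos: [0.5544, 0.0481, 0.0846]
orientation: [-180.0, 0.0, -90.0]
force: [0.5, 0.1, -1.7]
opening: 0.0439
gripper_force: 30.0
```

There's no load at 3 mm below the tip. I'll trim y by +1.5 mm and go on.

carry_out([
  [-0.001,0,0,0,0,0],
  [-0.0015,0,0.002,0,0,0],
  [-0.0015,0,0.005,0,0,0],
  [-0.0015,0,0.008,0,0,0],
  [-0.0015,0,0.011,0,0,0],
  [-0.0015,0,0.014,0,0,0],
  [-0.0015,0,0.017,0,0,0],
  [-0.0015,0,0.018,0,0,0],
])

```text
clock: 15.45
tool_pos: [0.5545, 0.0497, 0.0665]
orientation: [-180.0, 0.0, -90.0]
force: [-0.5, 1.2, 3.4]
opening: 0.0436
gripper_force: 30.0
```

Home is at a TCP height of about 0.0597.

carry_out([
  [0,0,0.002,0,0,0],
  [0,0,0.004,0,0,0],
  [0,0,0.005,0,0,0],
  [0,0,0.0055,0,0,0],
  [0,0,0.006,0,0,0],
  [0,0,0.006,0,0,0],
])

```text
clock: 16.2
tool_pos: [0.5543, 0.0496, 0.0604]
orientation: [180.0, 0.0, -90.0]
force: [1.9, 3.1, -1.6]
opening: 0.044
gripper_force: 30.0
```

carry_out([
  [0,0,0.0005,0,0,0],
  [0,0,0.001,0,0,0],
  [0,0,0.0012,0,0,0],
  [0,0,0.0012,0,0,0],
])

```text
clock: 16.7
tool_pos: [0.5543, 0.0495, 0.0596]
orientation: [-180.0, 0.0, -90.0]
force: [-0.3, 3.6, 5.4]
opening: 0.0446
gripper_force: 30.0
```

carry_out([
  [0,0,0.0005,0,0,0],
  [0,0,0.001,0,0,0],
  [0,0,0.001,0,0,0],
])

```text
clock: 17.08
tool_pos: [0.5544, 0.0495, 0.0595]
orientation: [-180.0, -0.0, -90.0]
force: [-4.3, 2.9, 14.1]
opening: 0.0444
gripper_force: 30.0
```

It's seated at 14 N and the right height. I'll release and go to the silver collar.

carry_out([
  [0,0,-0.001,0,0,0],
  [0,0,-0.001,0,0,0],
  [0,0,-0.001,0,0,0],
  [0,0,-0.001,0,0,0],
  [0,0,-0.02,0,0,0],
  [0,0,-0.05,0,0,0],
  [0,0,-0.07,0,0,0],
], grip=1)

```text
clock: 17.95
tool_pos: [0.5546, 0.0495, 0.1295]
orientation: [-180.0, 0.0, -90.0]
force: [1.0, -0.2, -0.1]
opening: 0.0877
gripper_force: 0.0
```

carry_out([
  [-0.045,0.02,0,0,0,0],
  [-0.095,0.045,0,0,0,0],
  [-0.145,0.068,0,0,0,0],
  [-0.17,0.078,0.01,0,0,0],
  [-0.1725,0.079,0.01,0,0,0],
  [-0.1725,0.079,0.01,0,0,0],
])

```text
clock: 18.7
tool_pos: [0.4753, 0.2217, 0.1183]
orientation: [180.0, -0.0, -90.0]
force: [0.1, -0.2, 0.1]
opening: 0.0874
gripper_force: 0.0
```

```bash
python3 - <<'E'
from m import *
o,im=snap('wrist','w5.png');K,T=cam('wrist',o)
print(o['tool_pos'],o['orientation'],o['force'],o['opening'])
p=proj(K,T,[.475,.222,.008]);print(p)
ct=blob(im,tuple(int(a) for a in p),'silver',40)
print('top',circ(K,T,ct,.008),'mid',circ(K,T,ct,.004),ct.min(0),ct.max(0))
for n in('scene','side'): snap(n,n+'2.png')
a=cv2.imread('pics/scene2.png')[165:240,250:335];b=cv2.imread('pics/side2.png')[160:225,195:260]
f=lambda x:cv2.resize(x,(266,300),interpolation=cv2.INTER_CUBIC)
cv2.imwrite('pics/st2.png',np.hstack([f(a),f(b),f(im[110:260,190:323,::-1])]))
E
```

```text
[0.47528848 0.2217412  0.11832077] [ 1.79984558e+02 -2.68612701e-02 -8.99701856e+01] [ 0.11534542 -0.15759286  0.08780103] 0.08743210848037028
[258.2959395 188.8229011]
top [0.4753 0.2201 0.0426 0.0436] mid [0.4753 0.2211 0.0433 0.0442] [235. 164.] [281. 210.]
```

View pics/st2.png

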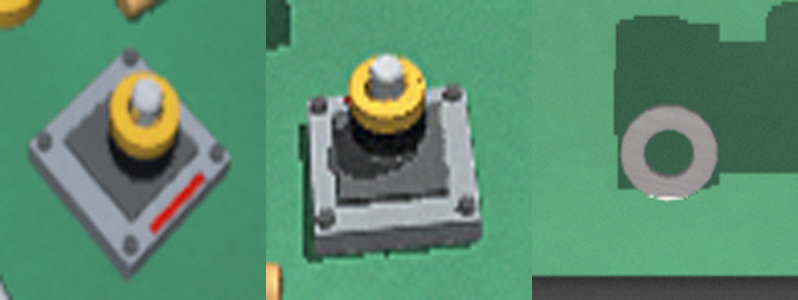

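Brass sits flush on black in both views. The silver ring is centred at about (257,187) in the wrist view. I'll descend to it.

carry_out([
  [0,0,0.04,0,0,0],
  [0,0,0.08,0,0,0],
  [0,0,0.105,0,0,0],
  [0,0,0.114,0,0,0],
  [0,0,0.115,0,0,0],
  [0,0,0.115,0,0,0],
])

```text
clock: 19.6
tool_pos: [0.476, 0.2223, 0.0043]
orientation: [-179.9, 0.1, -90.0]
force: [-0.1, -0.1, 0.5]
opening: 0.0872
gripper_force: 0.0
```

carry_out([
  [0,0,0.001,0,0,0],
  [0,0,0.0018,0,0,0],
  [0,0,0.0018,0,0,0],
])

```text
clock: 19.98
tool_pos: [0.4753, 0.2221, 0.0018]
orientation: [-180.0, 0.0, -90.0]
force: [-0.2, -0.8, 0.0]
opening: 0.0874
gripper_force: 0.0
```

carry_out([
  [0,0,0,0,0,0],
  [0,0,0,0,0,0],
  [0,0,0,0,0,0],
  [0,0,0,0,0,0],
  [0,0,0,0,0,0],
  [0,0,0,0,0,0],
], grip=-1)

```text
clock: 20.72
tool_pos: [0.4753, 0.222, 0.0015]
orientation: [180.0, -0.0, -90.0]
force: [-0.4, 0.1, -0.5]
opening: 0.0441
gripper_force: 30.0
```

carry_out([
  [0,0,-0.04,0,0,0],
  [0,0,-0.09,0,0,0],
  [0.04,-0.02,-0.117,0,0,0],
  [0.09,-0.043,-0.117,0,0,0],
  [0.14,-0.065,-0.117,0,0,0],
  [0.165,-0.077,-0.117,0,0,0],
  [0.172,-0.079,-0.117,0,0,0],
  [0.172,-0.079,-0.117,0,0,0],
])

```text
clock: 21.72
tool_pos: [0.554, 0.0498, 0.1184]
orientation: [180.0, -0.0, -90.1]
force: [0.1, -0.5, -1.0]
opening: 0.0443
gripper_force: 30.0
```

carry_out([
  [0,0,0,0,0,0],
  [0,0,0,0,0,0],
  [0,0,0,0,0,0],
  [0,0,0,0,0,0],
])

```text
clock: 22.22
tool_pos: [0.5542, 0.0503, 0.1186]
orientation: [-180.0, 0.0, -90.0]
force: [-0.0, -0.3, -0.1]
opening: 0.0443
gripper_force: 30.0
```

```bash
python3 - <<'E'
from hand import *
hand('silver','w6.png',.0025,-.0055)
E
```

```text
[0.55420695 0.05033271 0.11859993] [-0.02639715 -0.33218475 -0.12639824]
250 rows [196, 197, 198, 199, 200, 201, 202, 203, 204, 205, 206, 207, 208, 209, 210, 211, 212, 213, 214, 215, 216, 217, 218, 219, 220, 221, 222, 223, 224, 225]
254 rows [197, 198, 199, 200, 201, 202, 203, 204, 205, 206, 207, 208, 209, 210, 211, 212, 213, 214, 215, 216, 217, 218, 219, 220, 221, 222, 223, 224, 225, 226]
258 rows [197, 198, 199, 200, 201, 202, 203, 204, 205, 206, 207, 208, 209, 210, 211, 212, 213, 214, 215, 216, 217, 218, 219, 220, 221, 222, 223, 224, 225, 226]
262 rows [195, 196, 197, 198, 199, 200, 201, 202, 203, 204, 205, 206, 207, 208, 209, 210, 211, 212, 213, 214, 215, 216, 217, 218, 219, 220, 221, 222, 223, 224, 225, 226]
266 rows [197, 198, 199, 200, 201, 202, 203, 204, 205, 206, 207, 208, 209, 210, 211, 212, 213, 214, 215, 216, 217, 218, 219, 220, 221, 222, 223]
exp bottom [258.31104511 197.65475031] top [258.33987598 201.91603307]
212 [215] [304]
216 [215] [304]
222 [215] [304]
```

The silver mask blends with the arbor here, so I'll use the bench estimate instead, where the collar sits about 0.7 mm towards -y of the TCP. I'll lower it carefully.

carry_out([
  [-0.0015,-0.0006,0.01,0,0,0],
  [-0.0015,-0.0006,0.02,0,0,0],
  [-0.0015,-0.0006,0.026,0,0,0],
  [-0.0015,-0.0006,0.026,0,0,0],
  [-0.0015,-0.0006,0.026,0,0,0],
])

```text
clock: 22.9
tool_pos: [0.555, 0.0515, 0.0926]
orientation: [-180.0, -0.0, -90.0]
force: [-0.0, 1.3, 0.3]
opening: 0.0442
gripper_force: 30.0
```

carry_out([
  [0,0,0.002,0,0,0],
  [0,0,0.004,0,0,0],
  [0,0,0.006,0,0,0],
  [0,0,0.0075,0,0,0],
  [0,0,0.009,0,0,0],
  [0,0,0.0105,0,0,0],
  [0,0,0.012,0,0,0],
  [0,0,0.012,0,0,0],
])

```text
clock: 23.9
tool_pos: [0.5548, 0.0515, 0.0804]
orientation: [180.0, -0.0, -90.0]
force: [0.7, -0.1, -0.2]
opening: 0.0441
gripper_force: 30.0
```

carry_out([
  [0,0,0.0015,0,0,0],
  [0,0,0.003,0,0,0],
  [0,0,0.0045,0,0,0],
  [0,0,0.006,0,0,0],
  [0,0,0.0075,0,0,0],
  [0,0,0.009,0,0,0],
  [0,0,0.0095,0,0,0],
  [0,0,0.0095,0,0,0],
])

```text
clock: 24.9
tool_pos: [0.5549, 0.0515, 0.071]
orientation: [180.0, 0.0, -90.0]
force: [-0.6, 0.0, 0.9]
opening: 0.0442
gripper_force: 30.0
```

carry_out([
  [0,0,0.0005,0,0,0],
  [0,0,0.001,0,0,0],
  [0,0,0.0015,0,0,0],
  [0,0,0.0015,0,0,0],
])

```text
clock: 25.4
tool_pos: [0.5549, 0.0515, 0.0695]
orientation: [180.0, 0.0, -90.0]
force: [-1.1, -0.4, 1.5]
opening: 0.0442
gripper_force: 30.0
```

carry_out([
  [0,0,0.0005,0,0,0],
  [0,0,0.001,0,0,0],
  [0,0,0.001,0,0,0],
])

```text
clock: 25.78
tool_pos: [0.555, 0.0515, 0.0694]
orientation: [-180.0, -0.0, -90.0]
force: [-3.0, -0.1, 9.2]
opening: 0.0443
gripper_force: 30.0
```

It's seated at the expected height. I'll release, retreat and check.

carry_out([
  [0,0,-0.001,0,0,0],
  [0,0,-0.001,0,0,0],
  [0,0,-0.001,0,0,0],
  [0,0,-0.001,0,0,0],
  [0,0,-0.02,0,0,0],
  [0,0,-0.06,0,0,0],
  [-0.05,0,-0.1,0,0,0],
  [-0.1,0,-0.1,0,0,0],
], grip=1)

```text
clock: 26.78
tool_pos: [0.5568, 0.153, 0.1723]
orientation: [-179.7, 0.2, -90.1]
force: [-0.2, -0.3, -0.4]
opening: 0.0876
gripper_force: 0.0
```

carry_out([
  [-0.03,0,0,0,0,0],
  [-0.03,0,0,0,0,0],
  [-0.03,0,0,0,0,0],
  [-0.03,0,0,0,0,0],
])

```text
clock: 27.28
tool_pos: [0.5548, 0.1806, 0.1684]
orientation: [180.0, -0.0, -90.1]
force: [0.5, -0.2, 0.5]
opening: 0.0875
gripper_force: 0.0
```

```bash
python3 - <<'E'
from h import *
for n in('scene','side'): snap(n,n+'3.png')
a=cv2.imread('pics/scene3.png')[165:240,250:335];b=cv2.imread('pics/side3.png')[160:225,195:260]
f=lambda x:cv2.resize(x,(400,375),interpolation=cv2.INTER_CUBIC)
cv2.imwrite('pics/st3.png',np.hstack([f(a),f(b)]))
E
```

```text
(no output)
```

View pics/st3.png

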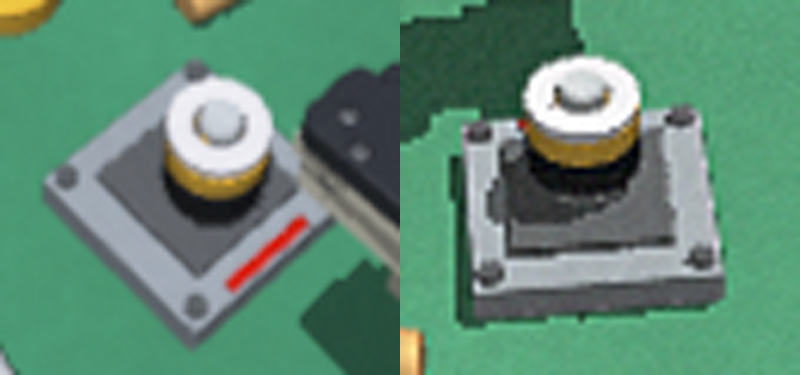

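Both views show the stack flat and in order: black, then brass, then silver, with no gaps. The gripper is clear of it.

```bash
python3 -c "
from plant import workorder;print(workorder.close_job())"
```

```text
the job is handed in; nothing more can be done
None
```

The three collars are on the arbor, thick, then medium, then thin on top, each pushed home with no more than about 14 N measured at the wrist at each landing, and released; I handed the job in at about 27 s, and no verdict came back.

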